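# Test the lathe's stop button and reset it

### The job

Test the lathe's stop button: press the red mushroom head straight down until it latches in, then push its wing round clockwise (seen from above) with a fingertip until the latch lets go and the head springs back out. After that press the green reset button on the grey box fully in and let it go, and leave the loose things on the bench where they stand, neither shoved nor lifted.

Things in the scene. Friction and masses are not known exactly. Their poses are not given: they have to be found in the camera images.
- stop_wing (a point): Red round stop head, 60 mm across, on a fixed yellow box 110 x 110 x 60 mm high. An upright rib (the wing), 60 mm long, 10 mm thick, stands across its top through the axis. This point: middle of the wing's top edge, on the head's vertical axis, 104 mm above the bench when out; it moves and turns with the head. x runs along the wing. Wing stands 16 mm above the cap at the middle, 19 mm 25 mm out.
- stop_press (a joint): How far the stop head is pressed in (m): 0 out, hard stop at 0.0092. A spring pushes it out (3 N when out, 6 N when in); pressing past the catch takes 6 to 8 N in all. Past about 0.0085 a catch snaps in and the head stays at about 0.0078 when let go; twisting frees it and it springs out to 0.
- stop_twist (a joint): Twist of the stop head (rad): 0 at rest, growing clockwise seen from above (as the white arrows on the cap show), stop at 1.0. Takes up to about 0.1 N m; a light spring turns it slowly back when let go. When latched, the catch lets go at about 0.4 rad; twisted beyond that the head rises, at the latest once the finger, whose rubbing may hold it down, is drawn away.
- reset_button_top (a point): Middle of the top of the round green reset button, 30 mm across, on a grey box 85 x 85 mm and 70 mm high that is bolted to the bench. z is up; it sinks with the button.
- reset_button (a joint): How far the green button is pressed (m): 0 is out, 0.006 is fully in, which takes 5 N. It springs out when let go.
- casting: Loose bystander: rough cast aluminium housing with foot flange and bored boss, 125 x 70 mm and 71 mm high; origin at the middle of its underside.
- toolpost: Loose bystander: square steel quick-change toolpost, 84 mm over its dovetails, 91 mm high with the clamp lever; origin at the middle of its underside.
- oil_cup: Loose bystander: brass oil cup with a knurled cap, 36 mm across, 53 mm high; origin at the middle of its underside.
- parts_cup: Loose bystander: open grey plastic parts cup, 72 mm across the rim, 65 mm high; origin at the middle of its underside.
Things that resemble listed ones, but are neither listed nor needed, are in the scene too. What is shaped like the part that bears reset_button_top but orange or purple is not meant.

How it is judged:
On the way, in this order (a step that is already met when the one before it is completed fails the run):
1. the red stop head is pressed in until it latches (value of joint stop_press above 0.007 m), for 0.3 s.
2. the head is being turned clockwise while still in (value of joint stop_twist above 0.2 rad and value of joint stop_press above 0.004 m).
3. the latch has let go and the head is out again (value of joint stop_press below 0.0025 m), for 0.2 s.
4. the green reset button is pressed in (value of joint reset_button above 0.0045 m), for 0.05 s.
At the end, for the whole second after the job is handed in: The stop head is out (pressed less than 2.5 mm), the green button is out (less than 1.5 mm), and the casting, toolpost, oil cup and parts cup stand upright (within 0.2 rad) within 15 mm of where they stood (value of joint stop_press below 0.0025 m and value of joint reset_button below 0.0015 m and distance of each of casting, toolpost, oil_cup, parts_cup from where it was at the start of the episode below 0.015 m and angle between each of casting, toolpost, oil_cup, parts_cup's own z axis and vertical below 0.2 rad); the robot touches nothing.
It fails at once if the green reset button is pressed (over 3 mm) while the stop head is in (over 4 mm) (value of joint reset_button above 0.003 m and value of joint stop_press above 0.004 m).
It fails at once if a loose thing on the bench is shoved or lifted by more than 15 mm (distance of any of casting, toolpost, oil_cup, parts_cup from where it was at the start of the episode above 0.015 m).
It also fails if it takes over 64 s, if anything falls off the work surface, if the arm or the gripper's body presses on something with over 40 N, if the wrist force passes 120 N, or if a joint passes its speed limit or range.

### The arm

A 6-joint arm with a two-finger parallel gripper is mounted at the origin on the work surface. World frame = base frame: x ahead of the robot, y to its left, z up, the work surface at z = 0. Lengths are in m, angles in rad, forces in N, time in s.
With the tool pointing down it reaches from about 0.25 to 0.775 m from the base axis. Payload 4 kg.
Tool frame: the origin (TCP) lies midway between the tips of the shut fingers; the grasp point (between the pads) lies 19 mm behind it; z points along the fingers, y is the direction in which the jaws open and shut (so a half turn about z gives the same grasp; the last joint's range is limited). The gripper opens to 94 mm and grips with 3 to 60 N. Pads are 16 mm wide; open, the fingers measure 119 mm over their backs; the gripper's body (75 mm by 177 mm) begins 78 mm behind the grasp point.
Start: joints at [-1.303, 0.087, 1.371, -0, 1.684, -0.103], TCP at [0.199, -0.513, 0.172] pointing down, gripper open.
Joint ranges: [-3.1, 3.1], [-0.76, 2.03], [0.27, 2.55], [-1.08, 4.22], [0.17, 2.65], [-2.57, 2.57]. Speed limits (rad/s): [2.79, 2.79, 3.14, 3.14, 3.14, 3.14].

### API

Orientations are given as [roll, pitch, yaw] about the fixed x, y, z axes, in that order (R = Rz(yaw) Ry(pitch) Rx(roll)).
In Python, from bench import robot gives the robot as it stands.
- The arm moves only by the tool servo_tool, never from a script. Its argument "rows" is a list of rows, each a list of 2 entries, a list of its own where there are three numbers: the shift along the tool's x, y, z normalised to -1 to 1, where 1 is 0.08 m, then the turn about the tool's z normalised to -1 to 1, where 1 is pi/2 rad. A call has 1 to 12 rows; each row is the pose to reach, as a shift and turn from the pose commanded when the call began, along the tool's axes at that moment; what a row does not reach only later rows make up. A row lasts 1/12 s, in which the tool goes at most 41.7 mm and 7.16 degrees, less where a joint would pass 70% of its speed; a pose out of reach is approached as far as the arm can. A call with a number of a shift or a turn outside -1 to 1 is refused whole. A call with a gripper value outside its range is refused whole. "grip" is the closure, from -1 (fully open) to 1 (shut), set as the call begins (left out, the last holds). The fingers move at their own pace and stop on an object; the grip force is fixed at half the most. Time passes only in rows, so rows that repeat a pose let the fingers close. It gives the time, the measured TCP pose, the force and the opening at its end, in the units of the state.
- robot.get_obs(): the state, without advancing time (a new reading comes with each control period).
- robot.snapshot(name): name is "scene" or "top" or "wrist"; returns a dict with "pixels" (420x560x3 uint8, red, green, blue), "camera_matrix" (3x3 intrinsics, pixels), "D" ([k1, k2, p1, p2, k3] as OpenCV has them; the pictures are not rectified), "world_from_camera" (4x4, takes a point from camera to world coordinates). Camera axes: x right, y down, z forward; pixel columns grow to the right and rows downward; lengths in m; the calibration is good to about 2 mm. A picture is of the moment at which its call begins. There is no depth.
- robot.close_job(): hands the job in, once; it reports no verdict.
The state is a dict: "time": time; "joint_positions": joint angles; "qvel": joint speeds; "joint_torque": joint torques, N m; "tool_pos": TCP position; "ee_rot": TCP orientation; "wrist_force": force on the tool from outside, world axes, zero at the start; "wrist_torque": the same for the moment, N m; "width": finger opening in m.
Only numpy, scipy, OpenCV 4.12 (cv2) and the standard library are available. Lean on these libraries where they do the work, as an engineer would, in place of code of your own. Each camera call takes 0.05 s, during which the arm holds its last target.

## Working session

There is one attempt and no reset: what is moved stays moved. The work goes in short steps, Python scripts to look and compute and a tool call to move; the robot and the scene stay as the last step left them, time stands still between calls to the robot, and variables do not carry over. Pictures are saved under pics/ and viewed, and the job is handed in when it is done.

Besides the shell and the picture viewer there is one more tool, called after ">>>" as name(argument=value, ...) on one line, values as JSON. servo_tool: Moves the arm, as the interface text tells. Its arguments: {"type":"object","properties":{"rows":{"type":"array"},"grip":{"type":"number"}},"required":["rows"]}

```bash
mkdir -p pics; cat > h.py <<'E'
import numpy as np,cv2,pickle
from bench import robot
def snap(n,f):
    s=robot.snapshot(n); cv2.imwrite(f'pics/{f}.png',np.ascontiguousarray(s['pixels'][:,:,::-1])); pickle.dump(s,open(f'pics/{f}.pkl','wb')); return s
def load(f): return pickle.load(open(f'pics/{f}.pkl','rb'))
def px2w(s,uv,z):
    K=np.array(s['camera_matrix'],float);D=np.array(s['D'],float);T=np.array(s['world_from_camera'])
    p=cv2.undistortPoints(np.array(uv,float).reshape(-1,1,2),K,D).reshape(-1,2)
    out=[]
    for a in p:
        d=T[:3,:3]@[a[0],a[1],1];o=T[:3,3]; out.append(o+d*(z-o[2])/d[2])
    return np.array(out)
def crop(f,x0,y0,x1,y1,k,g):
    im=cv2.imread(f'pics/{f}.png')[y0:y1,x0:x1]; cv2.imwrite(f'pics/{g}.png',cv2.resize(im,None,fx=k,fy=k,interpolation=cv2.INTER_CUBIC))
E
python3 - <<'E'
from h import *
for n in ['scene','top','wrist']:
    s=snap(n,n+'0'); print(n,s['world_from_camera'][:3].round(3).tolist())
print(robot.get_obs())
E
```

```text
scene [[0.808, 0.357, -0.469, 1.008], [0.589, -0.484, 0.647, -0.584], [0.004, -0.799, -0.602, 0.687]]
top [[0.003, -0.991, 0.137, 0.429], [-1.0, 0.001, 0.026, 0.041], [-0.026, -0.137, -0.99, 1.143]]
wrist [[0.362, -0.905, -0.225, 0.264], [-0.932, -0.351, -0.086, -0.487], [-0.001, 0.241, -0.97, 0.383]]
{'time': 0.15, 'joint_positions': array([-1.30306852e+00,  8.78093896e-02,  1.37189774e+00, -2.99842861e-05,
        1.68359121e+00, -1.03110583e-01]), 'qvel': array([-0.0010346 , -0.00299416, -0.00540138, -0.00213427,  0.00030327,
       -0.00130636]), 'joint_torque': array([ 5.44483355e-04, -3.40643048e+01, -3.02792859e+01,  7.17338710e-02,
        3.05140810e-02, -9.41492226e-05]), 'tool_pos': array([ 0.19917127, -0.5121596 ,  0.17056464]), 'ee_rot': array([-3.13989296e+00, -1.45921907e-04,  3.70834920e-01]), 'wrist_force': array([-0.00838541, -0.25879954, -0.6725142 ]), 'wrist_torque': array([-0.02343332, -0.00414652,  0.02014313]), 'width': 0.09406614497293407}
```

View pics/scene0.png

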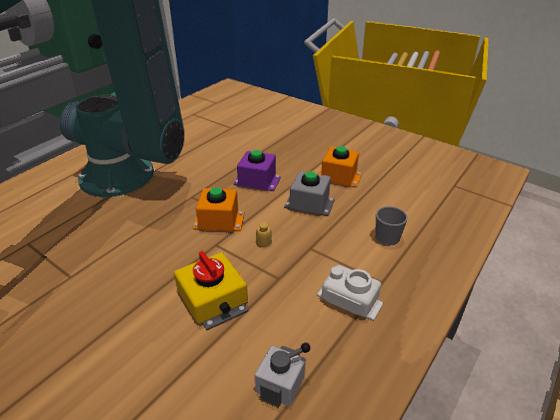

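View pics/top0.png

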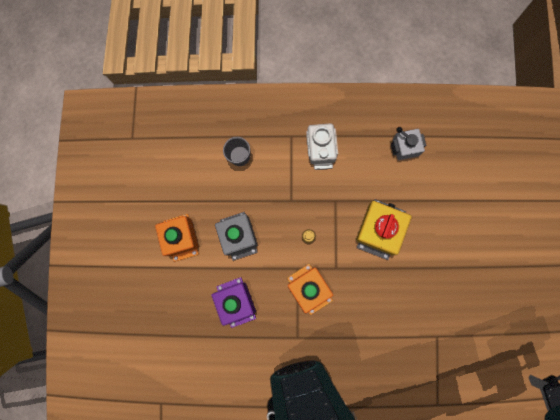

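```bash
python3 - <<'E'
from h import *
crop('top0',350,190,425,265,8,'c1'); crop('top0',205,200,265,260,8,'c2');crop('scene0',165,240,255,330,7,'c3')
im=np.hstack([cv2.resize(cv2.imread('pics/c1.png'),(400,400)),cv2.resize(cv2.imread('pics/c2.png'),(400,400))]);cv2.imwrite('pics/c12.png',im)
E
```

```text
(no output)
```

View pics/c12.png

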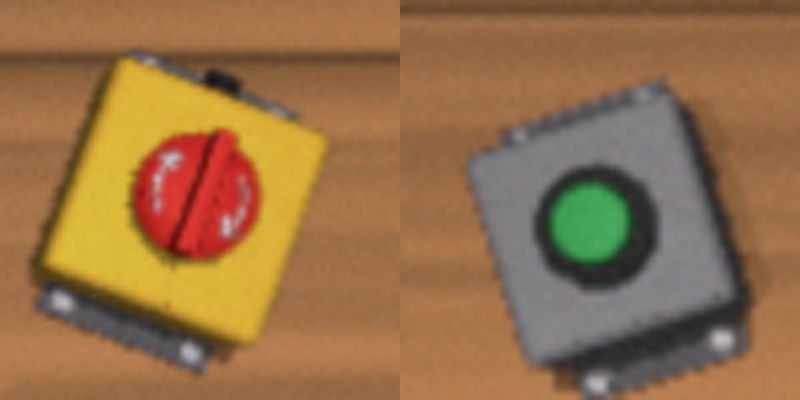

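View pics/c3.png

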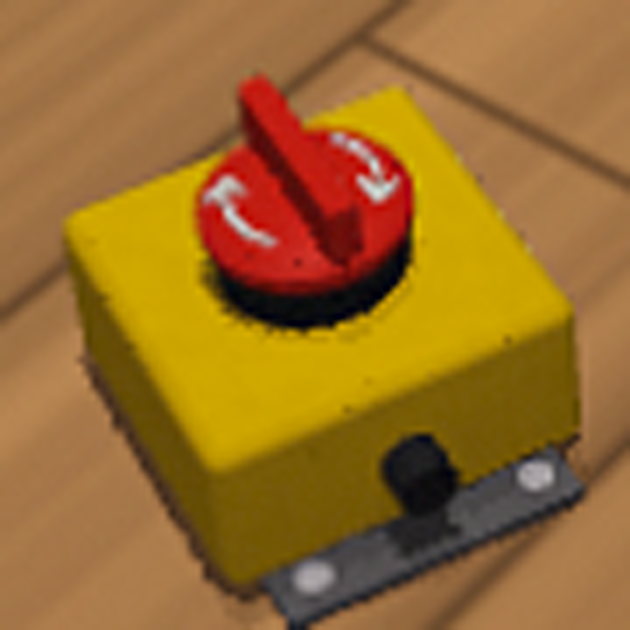

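```bash
python3 - <<'E'
from h import *
crop('scene0',280,160,340,220,10,'c4')
t=load('top0');s=load('scene0')
print('top wing',px2w(t,[[392.75,214.9],[385.25,236.5]],.106))
print('scene wing',px2w(s,[[165+255/7,240+80/7],[165+345/7,240+218/7]],.106))
print(px2w(t,[[233.5,233.3]],.085),px2w(t,[[233.5,233.3]],.095))
E
```

```text
top wing [[ 0.55864125 -0.1806363   0.106     ]
 [ 0.50617238 -0.16095114  0.106     ]]
scene wing [[ 0.50892721 -0.16073958  0.106     ]
 [ 0.56490923 -0.18502946  0.106     ]]
[[0.51562187 0.20924406 0.085     ]] [[0.51480005 0.20765352 0.095     ]]
```

View pics/c4.png

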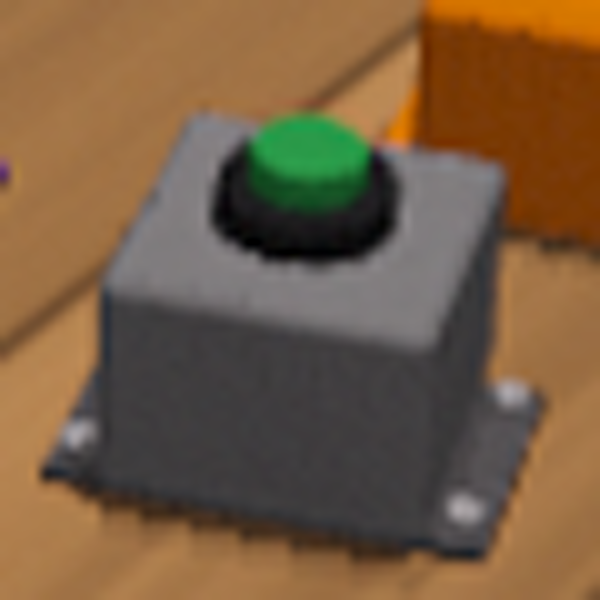

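>>> servo_tool(rows=[[[0.3,-0.12,0],0],[[0.7,-0.3,0],0],[[1,-0.45,0],0],[[1,-0.45,0],0]], grip=1)

```text
time: 0.48
tool_pos: [0.2636, -0.4469, 0.1715]
ee_rot: [-3.14, -0.002, 0.375]
wrist_force: [-0.5, -1.0, 0.5]
width: 0.0706
```

>>> servo_tool(rows=[[[0.3,-0.12,0],0],[[0.7,-0.3,0],0],[[1,-0.45,0],0],[[1,-0.45,0],0]])

```text
time: 0.82
tool_pos: [0.3247, -0.3847, 0.1714]
ee_rot: [-3.141, -0.002, 0.376]
wrist_force: [-0.0, -0.4, -0.2]
width: 0.0442
```

>>> servo_tool(rows=[[[0.3,-0.12,0],0],[[0.7,-0.3,0],0],[[1,-0.45,0],0],[[1,-0.45,0],0]])

```text
time: 1.15
tool_pos: [0.3859, -0.3227, 0.1713]
ee_rot: [-3.141, -0.001, 0.375]
wrist_force: [-0.8, -0.6, -0.2]
width: 0.0176
```

>>> servo_tool(rows=[[[0.3,-0.12,0],0],[[0.7,-0.3,0],0],[[1,-0.45,0],0],[[1,-0.45,0],0]])

```text
time: 1.48
tool_pos: [0.4472, -0.2606, 0.1711]
ee_rot: [-3.141, -0.001, 0.375]
wrist_force: [0.2, -0.0, 0.3]
width: 0.0006
```

>>> servo_tool(rows=[[[0,0,0],-0.07],[[0,0,0],-0.14],[[0,0,0],-0.21],[[0,0,0],-0.28],[[0,0,0],-0.35],[[0,0,0],-0.42],[[0,0,0],-0.49],[[0,0,0],-0.52],[[0,0,0],-0.52],[[0,0,0],-0.52]])

```text
time: 2.32
tool_pos: [0.4446, -0.2638, 0.1713]
ee_rot: [-3.141, 0.001, 1.185]
wrist_force: [0.6, 0.2, 0.1]
width: 0.0003
```

```bash
python3 - <<'E'
from h import *
s=snap('wrist','w1');print(s['world_from_camera'][:3].round(3).tolist())
E
```

```text
[[0.926, -0.366, -0.092, 0.47], [-0.377, -0.898, -0.225, -0.199], [-0.0, 0.243, -0.97, 0.384]]
```

View pics/w1.png

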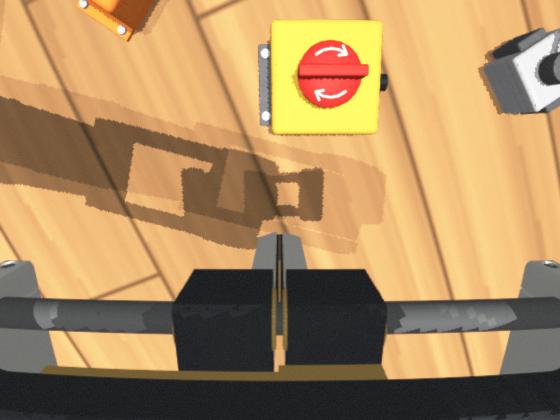

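```bash
python3 - <<'E'
from h import *
crop('w1',285,30,385,120,8,'c5')
crop('w1',240,220,320,280,8,'c6')
E
```

```text
(no output)
```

View pics/c5.png

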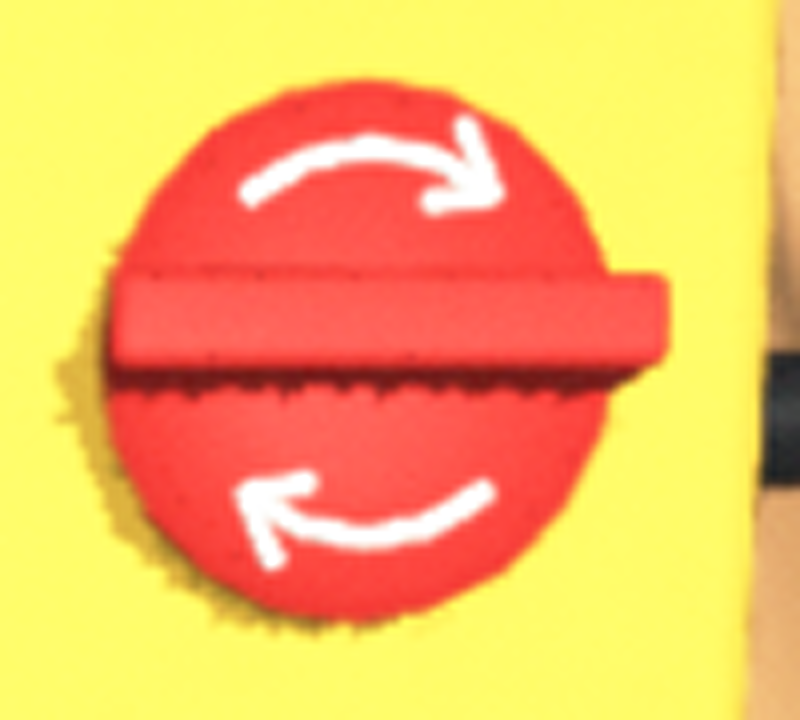

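View pics/c6.png

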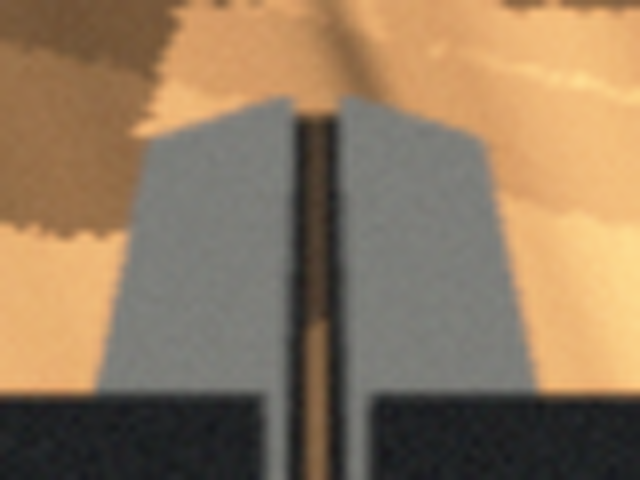

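```bash
python3 - <<'E'
from h import *
w=load('w1')
p=px2w(w,[[285+112/8,30+320/8],[285+668/8,30+318/8]],.107);print(p,p.mean(0),np.linalg.norm(p[1]-p[0]))
t=load('top0');s=load('scene0')
for z in (.08,.085,.09,.095):print(z,px2w(t,[[233.5,233.3]],z),px2w(s,[[311,174.8]],z))
c=p.mean(0)
o=robot.get_obs();print(o['tool_pos'],o['ee_rot'])
y=o['ee_rot'][2];d=c-o['tool_pos'];print([d[0]*np.cos(y)+d[1]*np.sin(y),d[0]*np.sin(y)-d[1]*np.cos(y)])
E
```

```text
[[ 0.50399717 -0.16048586  0.107     ]
 [ 0.55834562 -0.18180478  0.107     ]] [ 0.5311714  -0.17114532  0.107     ] 0.05838022986433373
0.08 [[0.51603277 0.21003934 0.08      ]] [[0.50709355 0.22334575 0.08      ]]
0.085 [[0.51562187 0.20924406 0.085     ]] [[0.51121917 0.21669172 0.085     ]]
0.09 [[0.51521096 0.20844879 0.09      ]] [[0.5153448  0.21003769 0.09      ]]
0.095 [[0.51480005 0.20765352 0.095     ]] [[0.51947043 0.20338366 0.095     ]]
[ 0.44473124 -0.26353864  0.17130743] [-3.14125383e+00  6.26749383e-04  1.18510575e+00]
[np.float64(0.11812470819870902), np.float64(0.045331877206359054)]
```

>>> servo_tool(rows=[[[0.3,0.2,0],0],[[0.7,0.4,0],0],[[1,0.575,0],0],[[1,0.575,0],0]])

```text
time: 2.7
tool_pos: [0.5206, -0.203, 0.1709]
ee_rot: [3.141, -0.002, 1.191]
wrist_force: [-0.7, -0.1, -0.1]
width: 0.0002
```

>>> servo_tool(rows=[[[0.25,0,0],0],[[0.475,0,0.1],0],[[0.475,0,0.3],0],[[0.475,0,0.5],0],[[0.475,0,0.6],0],[[0.475,0,0.66],0],[[0.475,0,0.66],0]])

```text
time: 3.28
tool_pos: [0.5311, -0.1706, 0.1175]
ee_rot: [-3.139, 0.0, 1.187]
wrist_force: [-0.0, -0.2, 0.1]
width: 0.0007
```

```bash
python3 - <<'E'
from h import *
snap('wrist','w2');snap('scene','s2')
crop('w2',200,150,360,270,5,'c7'); crop('s2',150,170,270,300,5,'c8')
E
```

```text
(no output)
```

View pics/c7.png

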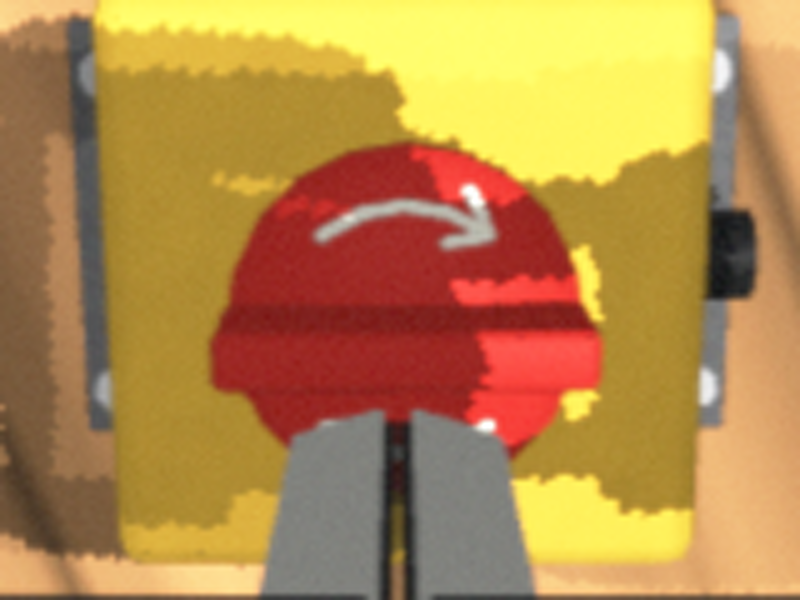

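View pics/c8.png

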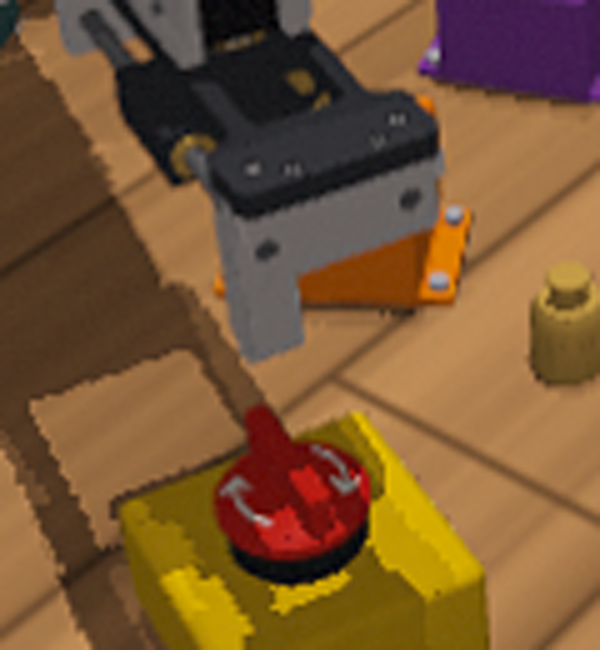

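```bash
python3 - <<'E'
from h import *
for n in ('w2','s2'):
    s=load(n);T=np.linalg.inv(s['world_from_camera'])
    P=np.array([[.5311,-.1706,.1175],[.532,-.171,.104]])
    print(n,cv2.projectPoints(P,cv2.Rodrigues(T[:3,:3])[0],T[:3,3],np.array(s['camera_matrix'],float),np.array(s['D'],float))[0].reshape(-1,2))
E
```

```text
w2 [[279.78188738 229.10296977]
 [281.07837947 223.58870433]]
s2 [[205.64711767 254.53789482]
 [206.58229607 260.17389524]]
```

```bash
python3 - <<'E'
from h import *
crop('s2',180,190,250,280,8,'c9')
snap('top','t2'); crop('t2',340,180,440,255,8,'c10')
w=load('w2');print(w['camera_matrix'],w['D'])
E
```

```text
[[311.89971917   0.         279.07249911]
 [  0.         311.89971917 206.57433753]
 [  0.           0.           1.        ]] [-0.0617918  0.         0.         0.         0.       ]
```

View pics/c9.png

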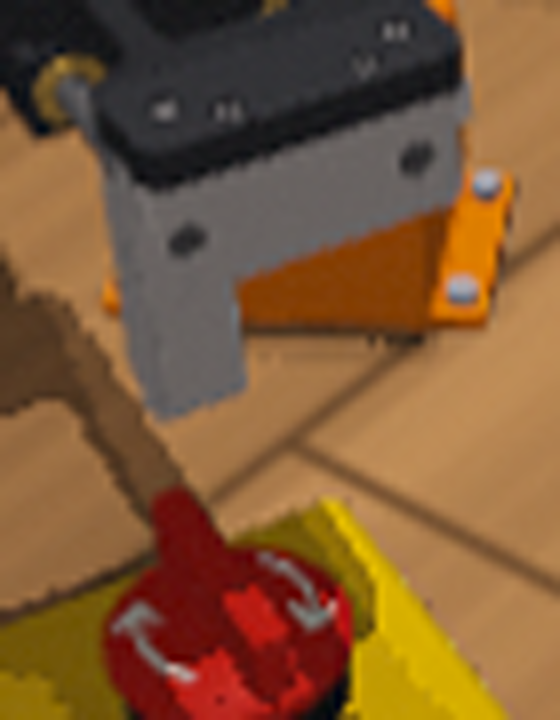

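View pics/s2.png

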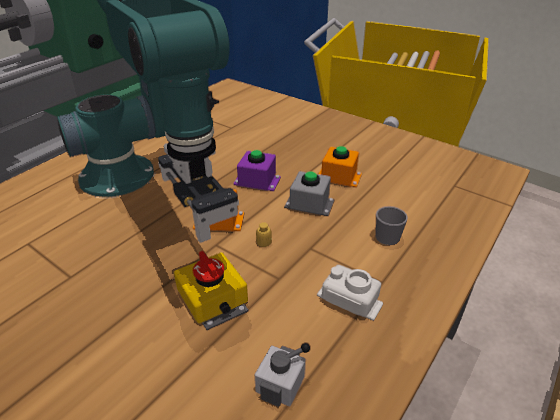

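>>> servo_tool(rows=[[[0,0,0.04],0],[[0,0,0.08],0],[[0,0,0.1],0],[[0,0,0.12],0],[[0,0,0.14],0],[[0,0,0.14],0]])

```text
time: 3.93
tool_pos: [0.5319, -0.1701, 0.107]
ee_rot: [-3.141, 0.0, 1.188]
wrist_force: [0.9, 0.6, 0.6]
width: 0.0005
```

>>> servo_tool(rows=[[[0,0,0.015],0],[[0,0,0.03],0],[[0,0,0.04],0],[[0,0,0.05],0],[[0,0,0.05],0]])

```text
time: 4.35
tool_pos: [0.5321, -0.1702, 0.1033]
ee_rot: [-3.141, 0.0, 1.188]
wrist_force: [0.1, 0.5, -1.0]
width: 0.0005
```

```bash
python3 - <<'E'
from h import *
snap('wrist','w3');snap('scene','s3')
crop('w3',200,170,360,270,4,'a'); crop('s3',170,200,240,300,5,'b')
a=cv2.imread('pics/a.png');b=cv2.imread('pics/b.png');b=cv2.resize(b,(280,400));cv2.imwrite('pics/ab3.png',np.hstack([a[:400],b]) if a.shape[0]==400 else a)
E
```

```text
(no output)
```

View pics/ab3.png

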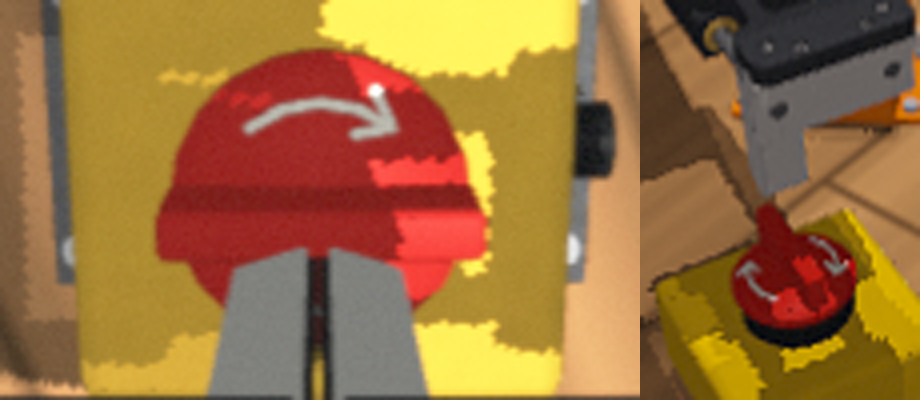

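>>> servo_tool(rows=[[[0,0,0.015],0],[[0,0,0.03],0],[[0,0,0.04],0],[[0,0,0.05],0],[[0,0,0.05],0]])

```text
time: 4.87
tool_pos: [0.532, -0.1702, 0.0992]
ee_rot: [-3.141, 0.0, 1.188]
wrist_force: [-0.0, -0.2, 0.1]
width: 0.0008
```

>>> servo_tool(rows=[[[0,0,0.015],0],[[0,0,0.03],0],[[0,0,0.04],0],[[0,0,0.05],0],[[0,0,0.05],0]])

```text
time: 5.28
tool_pos: [0.532, -0.1702, 0.0952]
ee_rot: [-3.141, 0.0, 1.188]
wrist_force: [0.4, -0.1, -0.1]
width: 0.0008
```

```bash
cat >> h.py <<'E'
def look(tag):
    snap('wrist','w'+tag);snap('scene','s'+tag)
    crop('w'+tag,200,170,360,270,4,'a'); crop('s'+tag,170,200,240,300,4,'b')
    a=cv2.imread('pics/a.png');b=cv2.imread('pics/b.png');cv2.imwrite('pics/ab%s.png'%tag,np.hstack([a,b]))
E
python3 -c "
from h import *
look('4')"
```

```text
(no output)
```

View pics/ab4.png

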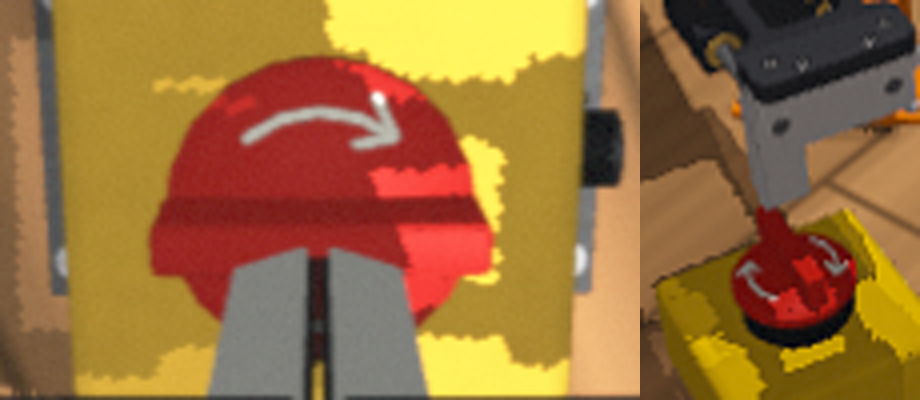

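>>> servo_tool(rows=[[[0,0,0.015],0],[[0,0,0.03],0],[[0,0,0.04],0],[[0,0,0.05],0],[[0,0,0.05],0]])

```text
time: 5.8
tool_pos: [0.532, -0.1702, 0.0912]
ee_rot: [-3.141, 0.0, 1.188]
wrist_force: [-0.5, -0.0, -0.0]
width: 0.0004
```

>>> servo_tool(rows=[[[0,0,0.015],0],[[0,0,0.03],0],[[0,0,0.04],0],[[0,0,0.04],0],[[0,0,0.04],0]])

```text
time: 6.22
tool_pos: [0.5321, -0.1702, 0.0882]
ee_rot: [-3.141, 0.0, 1.188]
wrist_force: [-0.5, -0.1, 0.3]
width: 0.0005
```

```bash
python3 - <<'E'
from h import *
def ray(s,uv):
    a=px2w(s,[uv],0)[0];o=s['world_from_camera'][:3,3];d=a-o;return o,d/np.linalg.norm(d)
def tri(p,q):
    (o1,d1),(o2,d2)=p,q
    t=np.linalg.lstsq(np.c_[d1,-d2],o2-o1,rcond=None)[0]
    return o1+t[0]*d1,o2+t[1]*d2
w,s=load('w4'),load('s4')
print(tri(ray(w,[302,237.5]),ray(s,[212,248.75])))
E
```

```text
(array([ 0.54710214, -0.16684474,  0.13758591]), array([ 0.54657479, -0.16721111,  0.13775072]))
```

```bash
python3 - <<'E'
from h import *
w=load('w4');o=w['world_from_camera'][:3,3];tcp=np.array([.532,-.1702,.0952]);n=np.array([.371,.928,0])
for uv,off in [((276.5,232),.0085),((276.5,232),.004),((276.5,232),0),((302,237.5),.0085)]:
    d=px2w(w,[uv],0)[0]-o
    t=((tcp-o)@n+off)/(d@n);print(off,o+t*d-tcp)
E
```

```text
0.0085 [0.00123794 0.00866457 0.03166271]
0.004 [-0.00055723  0.00453312  0.01833901]
0 [-0.00215294  0.00086071  0.00649572]
0.0085 [0.01506464 0.00313687 0.04178045]
```

>>> servo_tool(rows=[[[0,0,0.02],0],[[0,0,0.04],0],[[0,0,0.06],0],[[0,0,0.08],0],[[0,0,0.08],0]])

```text
time: 6.63
tool_pos: [0.5318, -0.1701, 0.0813]
ee_rot: [-3.141, 0.0, 1.188]
wrist_force: [-0.4, -1.0, 0.5]
width: 0.0004
```

>>> servo_tool(rows=[[[0,0,0.015],0],[[0,0,0.03],0],[[0,0,0.04],0],[[0,0,0.05],0],[[0,0,0.05],0]])

```text
time: 7.05
tool_pos: [0.532, -0.1702, 0.0777]
ee_rot: [-3.141, 0.0, 1.188]
wrist_force: [-1.3, -0.1, 1.1]
width: 0.0001
```

```bash
python3 -c "
from h import *
look('5')"
```

```text
(no output)
```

View pics/ab5.png

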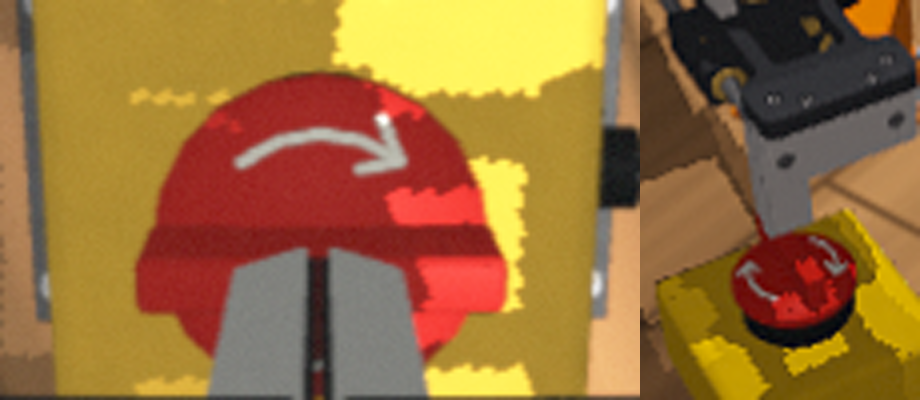

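>>> servo_tool(rows=[[[0,0,0.015],0],[[0,0,0.03],0],[[0,0,0.04],0],[[0,0,0.04],0]])

```text
time: 7.48
tool_pos: [0.532, -0.1702, 0.0743]
ee_rot: [-3.141, 0.0, 1.188]
wrist_force: [0.4, 0.2, -0.2]
width: 0.0008
```

>>> servo_tool(rows=[[[0,0,0.015],0],[[0,0,0.03],0],[[0,0,0.04],0],[[0,0,0.04],0]])

```text
time: 7.82
tool_pos: [0.532, -0.1702, 0.0711]
ee_rot: [-3.141, 0.0, 1.188]
wrist_force: [-0.7, -0.2, 0.0]
width: 0.0006
```

>>> servo_tool(rows=[[[0,0,0.015],0],[[0,0,0.03],0],[[0,0,0.04],0],[[0,0,0.04],0]])

```text
time: 8.15
tool_pos: [0.5324, -0.1704, 0.0693]
ee_rot: [3.14, 0.0, 1.188]
wrist_force: [-0.5, 0.9, 4.6]
width: 0.0005
```

```bash
python3 -c "
from h import *
look('6');print(robot.get_obs()['wrist_force'])"
```

```text
[-1.48763085 -0.03502906  5.13797341]
```

View pics/ab6.png

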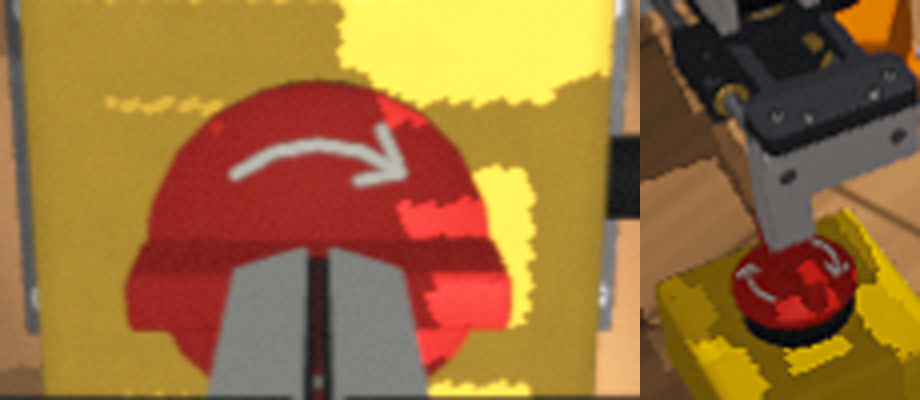

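>>> servo_tool(rows=[[[0,0,0.02],0],[[0,0,0.04],0],[[0,0,0.06],0],[[0,0,0.08],0],[[0,0,0.08],0]])

```text
time: 8.67
tool_pos: [0.5324, -0.1703, 0.0624]
ee_rot: [3.14, 0.0, 1.188]
wrist_force: [-1.3, -0.3, 3.9]
width: 0.0007
```

>>> servo_tool(rows=[[[0,0,0.01],0],[[0,0,0.02],0],[[0,0,0.02],0]])

```text
time: 8.92
tool_pos: [0.5324, -0.1703, 0.061]
ee_rot: [3.141, 0.0, 1.188]
wrist_force: [-2.1, 1.6, 5.7]
width: 0.0002
```

>>> servo_tool(rows=[[[0,0,0.01],0],[[0,0,0.02],0],[[0,0,0.02],0],[[0,0,0.02],0]])

```text
time: 9.25
tool_pos: [0.5326, -0.1704, 0.0609]
ee_rot: [3.14, 0.0, 1.188]
wrist_force: [-3.1, 1.1, 10.3]
width: 0.0005
```

>>> servo_tool(rows=[[[0,0,0.01],0],[[0,0,0.02],0],[[0,0,0.02],0],[[0,0,0.02],0]])

```text
time: 9.58
tool_pos: [0.5328, -0.1705, 0.0608]
ee_rot: [3.139, 0.0, 1.188]
wrist_force: [-4.9, 2.2, 15.4]
width: 0.0003
```

>>> servo_tool(rows=[[[0,0,-0.1],0],[[0,0,-0.25],0],[[0,0,-0.4],0],[[0.1,0.14,-0.4],0],[[0.215,0.275,-0.4],0],[[0.215,0.275,-0.4],0],[[0.215,0.275,-0.4],0]])

```text
time: 10.17
tool_pos: [0.5589, -0.1624, 0.0888]
ee_rot: [-3.141, 0.0, 1.188]
wrist_force: [-0.3, 0.3, -0.3]
width: 0.0008
```

```bash
python3 -c "
from h import *
look('7');print(robot.get_obs()['wrist_force'],robot.get_obs()['tool_pos'])"
```

```text
[ 0.85879053  0.17767484 -0.16604602] [ 0.55828464 -0.16260788  0.08869377]
```

View pics/ab7.png

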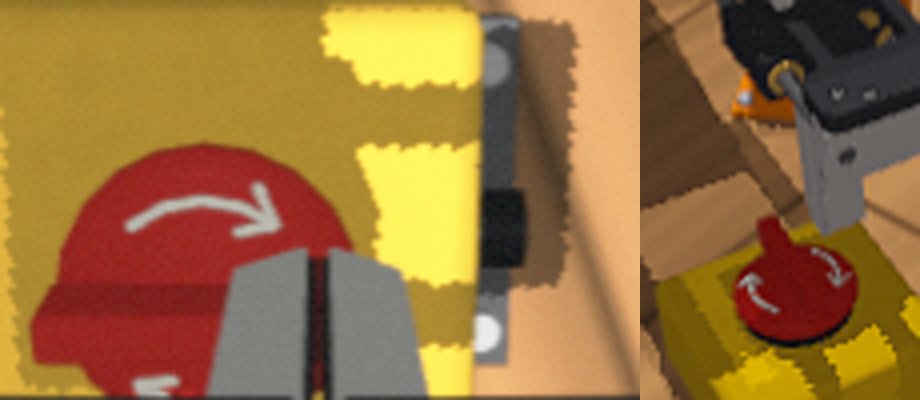

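>>> servo_tool(rows=[[[0,0,0.1],0],[[0,0,0.2],0],[[0,0,0.27],0],[[0,0,0.34],0],[[0,0,0.38],0],[[0,0,0.41],0],[[0,0,0.41],0]])

```text
time: 10.85
tool_pos: [0.5585, -0.1624, 0.0554]
ee_rot: [-3.14, 0.0, 1.188]
wrist_force: [0.0, 0.7, -0.3]
width: 0.0009
```

```bash
python3 -c "
from h import *
look('8');print(robot.get_obs()['wrist_force'],robot.get_obs()['tool_pos'])
c=np.array([17.4,21.5])
for th in (0,.1,.2,.3,.4,.5,.6,.7):
    # start x=13 contact; clockwise about c ; tool x=n,y=u ; cw moves u-> -n
    x0,y0=13,21.5
    x=x0*np.cos(th)-y0*np.sin(th); y=x0*np.sin(th)+y0*np.cos(th)
    print(th,((np.array([x,y])-c)/80).round(3), round(th/(np.pi/2),3))
"
```

```text
[-0.04905577  0.336886   -0.01165042] [ 0.55910717 -0.16254989  0.05637943]
0 [-0.055  0.   ] 0.0
0.1 [-0.083  0.015] 0.064
0.2 [-0.112  0.027] 0.127
0.3 [-0.142  0.036] 0.191
0.4 [-0.172  0.042] 0.255
0.5 [-0.204  0.045] 0.318
0.6 [-0.235  0.045] 0.382
0.7 [-0.266  0.041] 0.446
```

View pics/ab8.png

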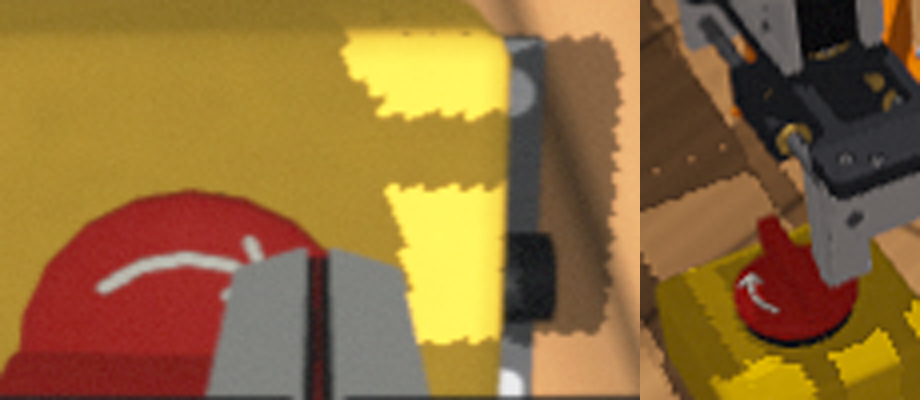

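>>> servo_tool(rows=[[[-0.03,0,0],0],[[-0.055,0,0],0],[[-0.083,0.015,0],0.064],[[-0.098,0.02,0],0.095],[[-0.112,0.027,0],0.127],[[-0.127,0.03,0],0.16],[[-0.142,0.036,0],0.191],[[-0.142,0.036,0],0.191]])

```text
time: 11.62
tool_pos: [0.5585, -0.1736, 0.0574]
ee_rot: [3.14, -0.002, 0.887]
wrist_force: [1.6, 2.7, 2.1]
width: 0.0002
```

```bash
python3 -c "
from h import *
look('9');print(robot.get_obs()['wrist_force'],robot.get_obs()['tool_pos'])
"
```

```text
[1.36551706 2.38656063 2.49545681] [ 0.55839213 -0.17387901  0.0573344 ]
```

View pics/ab9.png

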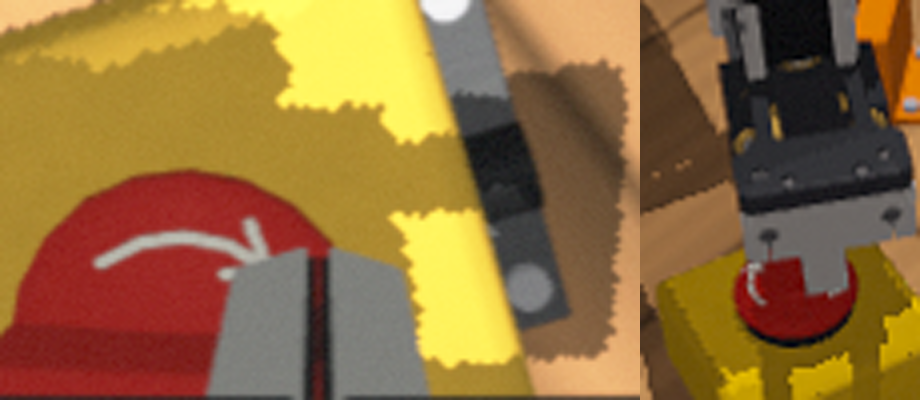

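>>> servo_tool(rows=[[[-0.014,0.008,0],0.032],[[-0.028,0.015,0],0.064],[[-0.043,0.021,0],0.095],[[-0.057,0.027,0],0.127],[[-0.072,0.032,0],0.16],[[-0.087,0.036,0],0.191],[[-0.102,0.039,0],0.223],[[-0.117,0.042,0],0.255],[[-0.117,0.042,0],0.255]])

```text
time: 12.47
tool_pos: [0.5558, -0.184, 0.0577]
ee_rot: [3.138, -0.003, 0.487]
wrist_force: [4.1, 1.7, 3.4]
width: 0.0004
```

```bash
python3 -c "
from h import *
look('10');print(robot.get_obs()['wrist_force'],robot.get_obs()['tool_pos'])
"
```

```text
[5.021184   1.50054928 3.28058841] [ 0.55567591 -0.1839664   0.05745862]
```

View pics/ab10.png

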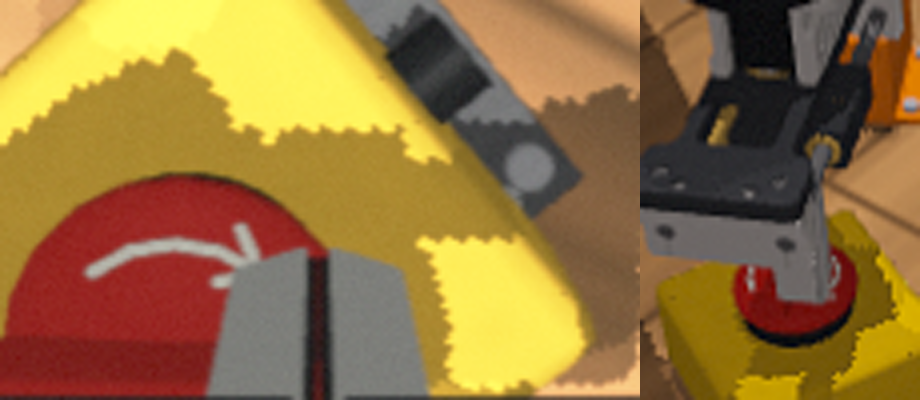

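>>> servo_tool(rows=[[[-0.028,0.015,0],0.064],[[-0.028,0.015,0],0.064],[[0.08,0.01,0],0.064],[[0.12,0.01,-0.1],0.064],[[0.12,0.01,-0.4],0.064],[[0.12,0.01,-0.6],0.064],[[0.12,0.01,-0.6],0.064]])

```text
time: 13.15
tool_pos: [0.5643, -0.1805, 0.1077]
ee_rot: [3.138, -0.002, 0.388]
wrist_force: [0.9, -0.4, 0.9]
width: 0.0003
```

```bash
python3 -c "
from h import *
look('11');print(robot.get_obs()['wrist_force'],robot.get_obs()['tool_pos'])
"
```

```text
[ 0.22268857  0.8768914  -1.30441316] [ 0.56257298 -0.17973253  0.1039741 ]
```

View pics/ab11.png

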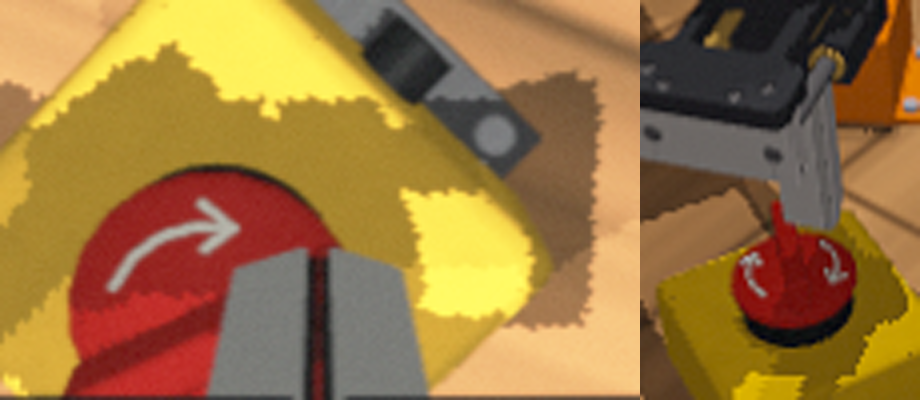

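>>> servo_tool(rows=[[[0,0,-0.25],0],[[0,0,-0.5],0],[[0.12,-0.4,-0.5],0],[[0.25,-0.8,-0.5],0],[[0.258,-0.945,-0.5],0]])

```text
time: 13.67
tool_pos: [0.5523, -0.0984, 0.1424]
ee_rot: [-3.138, 0.002, 0.39]
wrist_force: [-0.1, -0.3, -0.4]
width: 0.0004
```

>>> servo_tool(rows=[[[0.12,-0.4,0],0],[[0.25,-0.8,0],0],[[0.258,-0.945,0],0]])

```text
time: 13.92
tool_pos: [0.5426, -0.0208, 0.1422]
ee_rot: [-3.139, 0.003, 0.39]
wrist_force: [-0.7, 0.7, 0.4]
width: 0.0006
```

>>> servo_tool(rows=[[[0.12,-0.4,0],0],[[0.25,-0.8,0],0],[[0.258,-0.945,0],0]])

```text
time: 14.17
tool_pos: [0.5335, 0.0563, 0.1426]
ee_rot: [-3.14, 0.003, 0.39]
wrist_force: [-0.3, -0.3, -0.8]
width: 0.0006
```

>>> servo_tool(rows=[[[0.12,-0.4,0],0],[[0.25,-0.8,0],0],[[0.258,-0.945,0],0],[[0.258,-0.945,0],0]])

```text
time: 14.5
tool_pos: [0.5243, 0.1326, 0.1432]
ee_rot: [3.141, 0.002, 0.39]
wrist_force: [-0.0, 0.5, 0.3]
width: 0.0003
```

```bash
python3 -c "
from h import *
snap('scene','s12');snap('wrist','w12')
crop('s12',165,240,255,330,4,'x');crop('scene0',165,240,255,330,4,'y')
cv2.imwrite('pics/xy.png',np.hstack([cv2.imread('pics/x.png'),cv2.imread('pics/y.png')]))
print(robot.get_obs()['tool_pos'],robot.get_obs()['ee_rot'])
"
```

```text
[0.52521662 0.13012282 0.14355047] [3.14001648e+00 1.76533810e-03 3.86646403e-01]
```

View pics/xy.png

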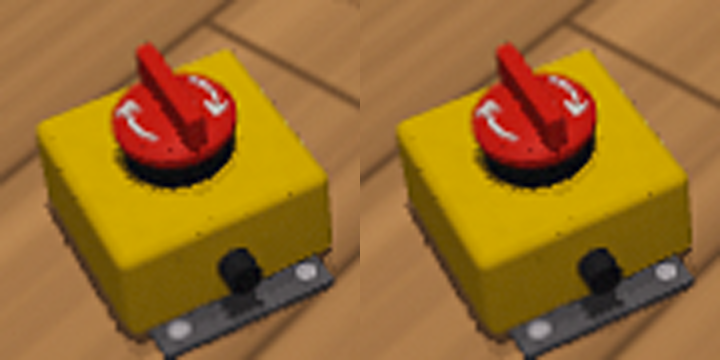

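View pics/w12.png

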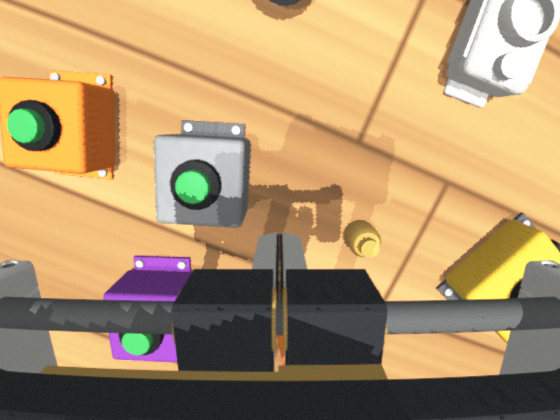

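```bash
python3 -c "
from h import *
w=load('w12');o=robot.get_obs();y=o['ee_rot'][2]
for z in (.085,.09,.095):
    p=px2w(w,[[192,187]],z)[0];d=p-o['tool_pos'];print(z,p,[d[0]*np.cos(y)+d[1]*np.sin(y),d[0]*np.sin(y)-d[1]*np.cos(y)])
"
```

```text
0.085 [0.51373209 0.20997812 0.085     ] [np.float64(0.019475465522576813), np.float64(-0.07829092599629009)]
0.09 [0.51512292 0.20902122 0.09      ] [np.float64(0.020402791633457512), np.float64(-0.0768802130858181)]
0.095 [0.51651375 0.20806433 0.095     ] [np.float64(0.021330117744338097), np.float64(-0.07546950017534616)]
```

>>> servo_tool(rows=[[[0.12,-0.4,0],0],[[0.25,-0.8,0],0],[[0.255,-0.96,0],0],[[0.255,-0.96,0.2],0],[[0.255,-0.96,0.4],0],[[0.255,-0.96,0.6],0],[[0.255,-0.96,0.8],0],[[0.255,-0.96,0.9],0],[[0.255,-0.96,0.9],0]])

```text
time: 15.35
tool_pos: [0.514, 0.2081, 0.0696]
ee_rot: [3.141, 0.005, 0.385]
wrist_force: [-0.6, -0.1, -0.5]
width: 0.0001
```

```bash
python3 -c "
from h import *
snap('scene','s13');snap('wrist','w13')
crop('s13',270,120,360,220,4,'x');crop('w13',200,150,360,250,4,'y')
cv2.imwrite('pics/xy2.png',np.hstack([cv2.imread('pics/x.png'),cv2.imread('pics/y.png')[:400]]))
print(robot.get_obs()['tool_pos'],robot.get_obs()['wrist_force'])
"
```

```text
[0.51579183 0.2092175  0.07249797] [0.96285037 0.06024663 0.68647949]
```

View pics/xy2.png

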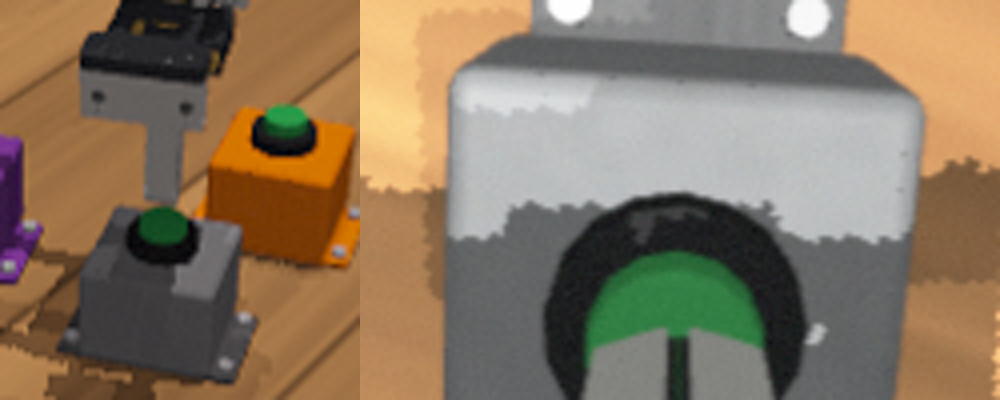

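>>> servo_tool(rows=[[[0,0,0.05],0],[[0,0,0.1],0],[[0,0,0.15],0],[[0,0,0.18],0],[[0,0,0.18],0]])

```text
time: 15.87
tool_pos: [0.5155, 0.2103, 0.0576]
ee_rot: [3.141, -0.0, 0.387]
wrist_force: [0.1, -0.1, 2.3]
width: 0.0004
```

>>> servo_tool(rows=[[[0,0,0.02],0],[[0,0,0.04],0],[[0,0,0.05],0],[[0,0,0.05],0]])

```text
time: 16.2
tool_pos: [0.5155, 0.2103, 0.0542]
ee_rot: [3.141, -0.0, 0.387]
wrist_force: [-0.3, 0.0, 3.2]
width: 0.0002
```

>>> servo_tool(rows=[[[0,0,0.02],0],[[0,0,0.04],0],[[0,0,0.04],0]])

```text
time: 16.45
tool_pos: [0.5156, 0.2103, 0.0522]
ee_rot: [3.141, -0.001, 0.387]
wrist_force: [-2.6, -1.5, 8.3]
width: 0.0001
```

>>> servo_tool(rows=[[[0,0,0.02],0],[[0,0,0.04],0],[[0,0,0.04],0],[[0,0,0.04],0]])

```text
time: 16.78
tool_pos: [0.5157, 0.2104, 0.052]
ee_rot: [3.141, -0.002, 0.387]
wrist_force: [-8.2, -3.0, 19.1]
width: 0.0009
```

>>> servo_tool(rows=[[[0,0,0.02],0],[[0,0,0.02],0]])

```text
time: 16.95
tool_pos: [0.5159, 0.2104, 0.0518]
ee_rot: [3.141, -0.003, 0.387]
wrist_force: [-9.9, -3.1, 24.1]
width: 0.0005
```

Bottomed out. Releasing and retreating upward.

>>> servo_tool(rows=[[[0,0,-0.1],0],[[0,0,-0.3],0],[[0,0,-0.6],0],[[0,0,-0.9],0],[[0,0,-1],0],[[0,0,-1],0]])

```text
time: 17.45
tool_pos: [0.5171, 0.2109, 0.1282]
ee_rot: [3.141, -0.005, 0.387]
wrist_force: [0.6, 0.4, 0.3]
width: 0.0006
```

>>> servo_tool(rows=[[[-0.3,0,-0.3],0],[[-0.6,0,-0.3],0],[[-0.9,0,-0.3],0],[[-0.9,0,-0.3],0],[[-0.9,0,-0.3],0],[[-0.9,0,-0.3],0]])

```text
time: 17.95
tool_pos: [0.4486, 0.1832, 0.1484]
ee_rot: [-3.141, 0.001, 0.386]
wrist_force: [0.4, -0.3, -0.4]
width: 0.0001
```

```bash
python3 -c "
from h import *
snap('scene','s14');print(robot.get_obs()['tool_pos'],robot.get_obs()['wrist_force'],robot.get_obs()['time'])
"
```

```text
[0.44892434 0.1833108  0.14862724] [-0.77283453 -0.61569075  0.24936338] 18.0
```

View pics/s14.png

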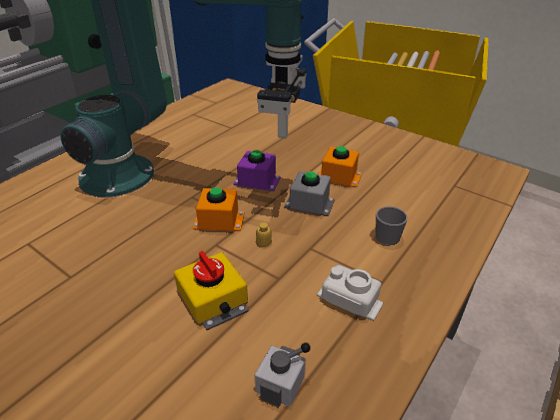

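```bash
python3 -c "
from h import *
print(robot.close_job())"
```

```text
the job is handed in; nothing more can be done
None
```

The whole test ran and I handed the job in at 18 s of the 64 s allowed; the close call gives no verdict.

- **Stop head:** I pressed it with the shut fingertips until it met its hard stop at about 9 mm of travel and about 15 N. The pictures then showed it latched low. I pushed the wing about 0.75 rad clockwise and drew away, and a close-up showed the head out and looking as it did at the start.
- **Green button:** On the grey box I pressed it until it bottomed out, at up to 24 N on the wrist against the 5 N it needs, then let it go.
- **Last picture:** The head and the button are out, the casting, toolpost, oil cup and parts cup look unmoved, and the arm hangs clear. I judged the loose things by eye and did not measure them.

**What disagreed:** The fingertips met things about 34 mm above the reported TCP height, in the pictures and at both contacts. I set the pressing and twisting heights from touch, not from the reported TCP. During the twist there was about 3 N upward on the wrist, so the fingertip may have been rubbing on the head before I drew it away.

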